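Close and lock the glazed display case

ROBOT

A 6-joint arm with a two-finger parallel gripper is mounted at the origin on the work surface. World frame = base frame: x ahead of the robot, y to its left, z up, the work surface at z = 0. Lengths are in mm, angles in rad, forces in N, time in s.
With the tool pointing down it reaches from about 375 to 900 mm from the base axis. Payload 3.1 kg.
Tool frame: the origin (TCP) lies on the mounting face of the last link; the fingertips stand 173 mm ahead of it and the grasp point (between the pads) lies 155 mm ahead of it; z points along the fingers, y is the line along which they close (so a half turn about z gives the same grasp; the last joint's range is limited). The gripper opens to 85 mm and grips with 20 to 120 N. Pads are 22 mm wide; open, the fingers measure 114 mm over their backs; the gripper's body (76 mm by 85 mm) begins 54 mm behind the grasp point. The pads swing forward as they close: fully open they stand 13 mm farther back than shut.
Start: joints at [-1.393, 0.527, 1.433, -0, 1.181, -0.178], TCP at [218.32, -585.606, 404.71] pointing down, gripper open.
Joint ranges: [-3.08, 3.08], [-0.75, 2.2], [0.22, 2.44], [-1.43, 4.57], [0, 2.65], [-2.85, 2.85]. Speed limits (rad/s): [2.79, 2.79, 3.14, 3.14, 3.14, 3.14].

INTERFACE

Orientations are given as [roll, pitch, yaw] about the fixed x, y, z axes, in that order (R = Rz(yaw) Ry(pitch) Rx(roll)).
In Python, from plant import env gives the robot as it stands.
- The arm moves only by the shell command python3 -m inch 'ROWS' [OPENING]. ROWS is JSON, a list of rows, each a list of 6 numbers: the shift along the tool's x, y, z in mm, then the turn, a rotation vector about the tool's x, y, z in degrees. A call has 1 to 8 rows; each row is the pose to reach, as a shift and turn from the pose commanded when the call began, along the tool's axes at that moment; what a row does not reach only later rows make up. A row lasts 1/8 s, in which the tool goes at most 62.5 mm and 10.7 degrees, less where a joint would pass 70% of its speed; a pose out of reach is approached as far as the arm can. A call with a gripper value outside its range is refused whole. OPENING is the finger opening in mm, from 0 to 85.4, set as the call begins (- or left out, the last holds). The fingers move at their own pace and stop on an object; the grip force is fixed at half the most. Time passes only in rows, so rows that repeat a pose let the fingers close. It gives the time, the measured TCP pose, the force, the opening and the grip force at its end, in the units of the state.
- env.get_state(): the state, without advancing time (a new reading comes with each control period).
- env.grab_frame(name): name is "scene" or "top"; returns a dict with "frame" (480x640x3 uint8, red, green, blue), "intrinsics" (3x3 intrinsics, pixels), "T" (4x4, takes a point from camera to world coordinates). Camera axes: x right, y up, looking along -z (the intrinsics and any distortion apply to the point x, -y, -z); pixel columns grow to the right and rows downward; lengths in mm; the calibration is good to about 2 mm. A picture is of the moment at which its call begins. There is no depth.
- env.close_job(): hands the job in; it is judged then, once.
The state is a dict: "clock": time; "qpos": joint angles; "joint_vel": joint speeds; "joint_torque": joint torques, N m; "tcp_pos": TCP position; "orientation": TCP orientation; "ft_force": force on the tool from outside, world axes, zero at the start; "moment": the same for the moment, N m; "grip_width": opening from 0.0 (shut) to 1.0 (fully open); "grasp_force": force on a finger pad.
Only numpy, scipy, OpenCV 4.12 (cv2) and the standard library are available. Lean on these libraries where they do the work, as an engineer would, in place of code of your own. Each camera call takes 0.05 s, during which the arm holds its last target. There are 200 camera calls.

TASK

The shallow wooden display case on the foam mat is finished: with the fingertips push its open glazed lid gently shut until it lies flush, and then push both brass turn-buttons round so that they point straight over the lid and keep it shut. Only push: pinch or lift nothing, do not bring a turn-button over the opening before the lid is shut, and leave the case's contents and everything else on the bench where they are.

Things in the scene. Friction and masses are not known exactly. Their poses are not given: they have to be found in the camera images.
- case: the display case: an open box of dark wood, 240 x 240 x 60 mm, with a rail 30 mm wide all round and a blue cloth floor 12 mm up, lying on its back on the mat, too heavy to shift. Origin: centre of its underside; z up. The lid's hinge lies along its -y rail and the two turn-buttons stand on its +y rail, 105 mm from the centre and 68 mm either side of the middle, on top (60 mm above the origin)
- lid (a joint): opening angle of the lid about its hinge: 0 = shut, flush with the rails; it starts half to nearly upright (about 0.8 to 1.4), leaning over the case, and can go to 1.9. A stiff hinge: the lid stays where it is left, and 3 to 6 N on its free edge moves it
- lid_hinge (a point): middle of the hinge line, at the top of the case, in the lid's outer face. Own y axis runs along the lid from the hinge to the free edge, z is square to the outer face (the face that is up when shut). The lid is 178 x 178 mm and 12 mm thick, a pale wooden border 28 mm wide round a clear pane whose face lies 2.5 mm below the border's
- lid_edge (a point): middle of the lid's free edge, in its outer face, 178 mm from the hinge
- latch_a (a joint): value of the first brass turn-button's upright pivot: 0 = bar points straight over the lid, square to the rail (locked); positive = turned counter-clockwise seen from above. It starts between 1.5 and 2.3, its bar lying along or outside the rail, clear of the lid. It turns freely from -2.6 to 2.6 with light friction (about 0.06 N m) and stays where it is left; it has no stop at 0
- latch_b (a joint): value of the second brass turn-button's upright pivot: 0 = bar points straight over the lid, square to the rail (locked); positive = turned counter-clockwise seen from above. It starts between -1.5 and -2.3, its bar lying along or outside the rail, clear of the lid. It turns freely from -2.6 to 2.6 with light friction (about 0.06 N m) and stays where it is left; it has no stop at 0
- latch_a_pivot (a point): pivot of latch_a's turn-button, on the rail's top face. The bar is 16 mm wide and 12 mm thick, reaches 52 mm from here, and its underside clears the rail and the shut lid by 2 mm (its top is 14 mm above them). Own -y axis runs along the bar to its tip. Which turn-button sits at which of the two places changes
- latch_b_pivot (a point): pivot of latch_b's turn-button, on the rail's top face. The bar is 16 mm wide and 12 mm thick, reaches 52 mm from here, and its underside clears the rail and the shut lid by 2 mm (its top is 14 mm above them). Own -y axis runs along the bar to its tip. Which turn-button sits at which of the two places changes
- latch_a_tip (a point): far end of latch_a's bar, on its middle line, 8 mm above the rail's top face
- latch_b_tip (a point): far end of latch_b's bar, on its middle line, 8 mm above the rail's top face
- medal: loose copper medal lying in the case, 60 mm across, 9 mm thick; origin: centre of its underside. Leave it
- stapler: dark green and black staple gun lying on its side, about 230 x 200 mm, 46 mm high; origin: under its middle. Leave it
- tape: roll of brown tape lying flat, 90 mm across, 24 mm high, just beyond the case; origin: centre of its underside. Leave it
- driver: screwdriver lying beside the case's hinge side, about 200 mm long, 26 mm high; origin: under its middle. Leave it
- glue: white glue bottle with orange cap, 54 mm across, 115 mm high; origin: centre of its underside. Leave it
- jar: glass jar with steel cap, 60 mm across, 70 mm high; origin: centre of its underside. Leave it
- corner: yellow L-shaped sample of frame moulding, 120 x 120 mm, 22 mm high; origin: outer corner, underside. Leave it

How it is judged:
By the outcome, as a careful person would: the job done as asked, in the order asked, and still so for the second after the job is handed in, with the robot touching nothing.
It also fails if it takes over 51 s, if anything falls off the work surface, if the arm or the gripper's body presses on something with over 40 N, if the wrist force passes 120 N, or if a joint passes its speed limit or range.

## Working session

There is one attempt and no reset: what is moved stays moved. The work goes in short steps, Python scripts to look and compute and a shell command to move; the robot and the scene stay as the last step left them, time stands still between calls to the robot, and variables do not carry over. Pictures are saved under pics/ and viewed, at most 10 in all, crops included, and the job is handed in when it is done.

```bash
mkdir -p pics; ls; python3 - <<'E'
from plant import env
import cv2,pickle
for n in("scene","top"):
    f=env.grab_frame(n); cv2.imwrite(f"pics/{n}0.png",f["frame"][:,:,::-1]); pickle.dump(f,open(f"{n}0.pkl","wb"))
    print(n,f["intrinsics"].round(1).tolist(),f["T"].round(3).tolist(),f.keys())
print(env.get_state())
E
```

```text
pics
scene [[537.0, 0.0, 310.8], [0.0, 537.0, 253.6], [0.0, 0.0, 1.0]] [[-0.889, -0.272, 0.368, 1000.88], [0.457, -0.502, 0.734, 819.802], [-0.015, 0.821, 0.571, 704.278], [0.0, 0.0, 0.0, 1.0]] dict_keys(['frame', 'intrinsics', 'T'])
top [[498.9, 0.0, 321.5], [0.0, 498.9, 234.3], [0.0, 0.0, 1.0]] [[-0.018, 0.995, -0.095, 478.68], [-0.999, -0.022, -0.032, -13.533], [-0.034, 0.094, 0.995, 1113.924], [0.0, 0.0, 0.0, 1.0]] dict_keys(['frame', 'intrinsics', 'T'])
{'clock': 0.1, 'qpos': array([-1.39251067e+00,  5.28355479e-01,  1.43376501e+00, -6.35272095e-06,
        1.18144256e+00, -1.78521071e-01]), 'joint_vel': array([-0.00083764, -0.00212095, -0.00160005, -0.00031822, -0.00070284,
       -0.00056785]), 'joint_torque': array([-2.31132344e-04, -4.43303168e+01, -1.78586733e+01, -3.45503222e-04,
        3.85136227e-03,  1.82892097e-05]), 'tcp_pos': array([ 218.26055724, -585.31695562,  403.84496141]), 'orientation': array([-3.13965253e+00, -3.44112778e-04,  3.56808813e-01]), 'ft_force': array([0.02594059, 0.07819603, 0.69438234]), 'moment': array([ 0.01320242,  0.01091366, -0.01563663]), 'grasp_force': 0.0, 'grip_width': 0.9997005480758764}
```

View pics/scene0.png

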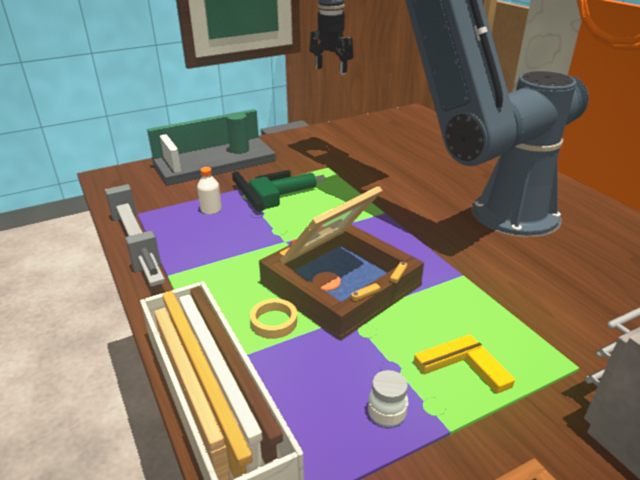

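View pics/top0.png

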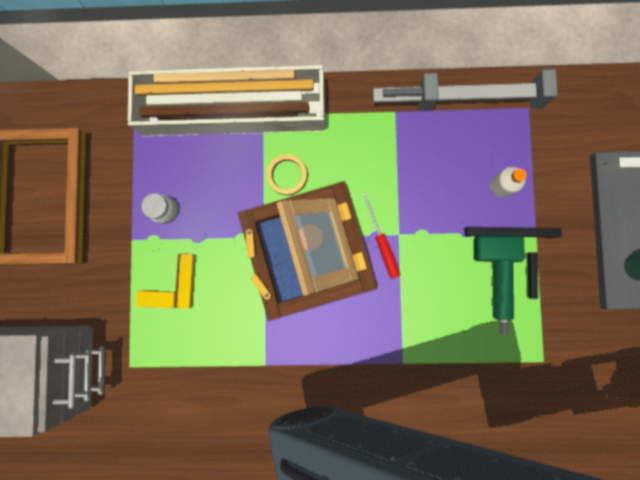

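The case is near (308,250) in the top view, with its hinge to the right (world -y). The buttons are at about (250,243) and (260,287), and the lid leans half open. I'll zoom in on both views.

```bash
python3 - <<'E'
import cv2
a=cv2.imread("pics/top0.png")[170:330,225:395]; b=cv2.imread("pics/scene0.png")[175:340,250:430]
cv2.imwrite("pics/z.png",cv2.hconcat([cv2.resize(a,(400,376),interpolation=2),cv2.resize(b,(400,376),interpolation=2)]))
a=cv2.resize(a,None,fx=3.5,fy=3.5,interpolation=2)
cv2.imwrite("pics/zt.png",a)
b=cv2.resize(b,None,fx=3.5,fy=3.5,interpolation=2)
cv2.imwrite("pics/zs.png",b)
E
```

```text
(no output)
```

View pics/zt.png

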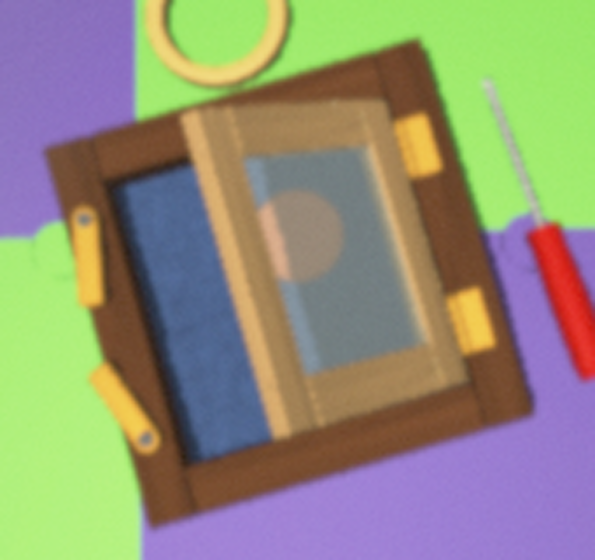

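View pics/zs.png

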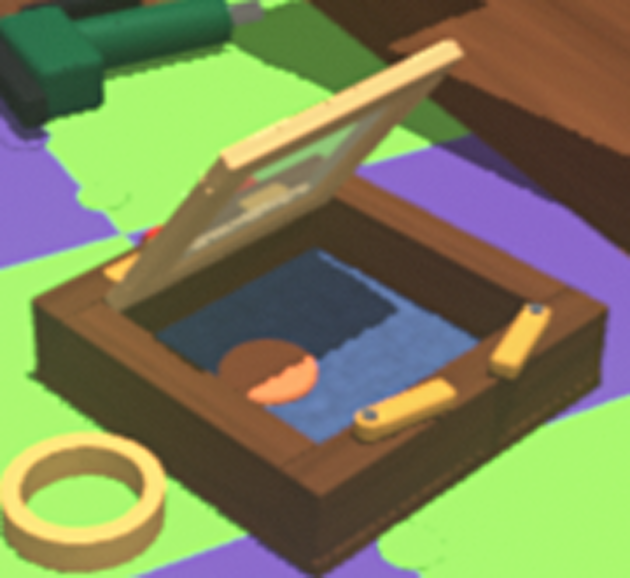

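The crops give me case top corners, button pivots and tips, and lid edge ends in both views. In the top crop, the corners are at (45,148), (420,40), (533,412) and (152,526). Next I'll triangulate these points and check them against the known sizes.

```bash
cat > h.py <<'E'
import numpy as np,pickle
F={n:pickle.load(open(n+"0.pkl","rb")) for n in("top","scene")}
O={"top":(225,170),"scene":(250,175)}
def ray(n,p,zoom=3.5):
    f=F[n]; u=(np.array(p)+.5)/zoom-.5+np.array(O[n]) if zoom else np.array(p,float)
    K=f["intrinsics"]; d=np.linalg.solve(K,[u[0],u[1],1]); d=f["T"][:3,:3]@(d*[1,-1,-1])
    return f["T"][:3,3],d/np.linalg.norm(d)
def plane(n,p,z,**k):
    o,d=ray(n,p,**k); return o+d*(z-o[2])/d[2]
def tri(pt,ps):
    A=0;b=0
    R=[ray("top",pt),ray("scene",ps)]
    for o,d in R: P=np.eye(3)-np.outer(d,d);A=A+P;b=b+P@o
    x=np.linalg.solve(A,b); return x,[np.linalg.norm((np.eye(3)-np.outer(d,d))@(x-o)) for o,d in R]
E
python3 - <<'E'
from h import *
np.set_printoptions(precision=1,suppress=True)
for n,a,b in [("++",(45,148),(320,493)),("-+",(152,526),(607,310)),("+-",(420,40),(35,300)),("edge+",(206,107),(222,156)),("edge-",(291,435),(452,42)),("pa",(150,441),(538,311)),("pb",(85,217),(370,416))]:
    print(n,*tri(a,b))
z=64
C=np.array([plane("top",p,z)[:2] for p in[(45,148),(420,40),(533,412),(152,526)]])
print(np.linalg.norm(C-np.roll(C,-1,0),axis=1))
c=C.mean(0); ey=(C[0]+C[3]-C[1]-C[2]);ey/=np.linalg.norm(ey);ex=np.array([ey[1],-ey[0]])
print("centre",c,"ey",ey,"yaw",np.degrees(np.arctan2(ex[1],ex[0])))
L=lambda p:np.array([(p[:2]-c)@ex,(p[:2]-c)@ey])
for n,p,t in(("a",(150,441),(95,370)),("b",(85,215),(92,305))):
    P=L(plane("top",p,z+14));T=L(plane("top",t,z+8)); d=T-P
    print(n,P,T,"ang",np.arctan2(d[0],-d[1]),np.linalg.norm(d))
for p in((206,107),(291,435)):
    for th in np.arange(.7,1.5,.1):
        q=L(plane("top",p,z+178*np.sin(th))); print(p,round(th,1),q, -89+178*np.cos(th))
E
```

```text
++ [630.4 198.2  67.4] [np.float64(0.47868972135023763), np.float64(0.4786897213502668)]
-+ [402.1 135.   63.7] [np.float64(0.865340459725395), np.float64(0.8653404597252743)]
+- [691.6 -31.1  64.8] [np.float64(0.22725609046301692), np.float64(0.227256090463167)]
edge+ [628.3  85.5 207.1] [np.float64(1.4581594203970332), np.float64(1.45815942039694)]
edge- [458.   42.1 209.1] [np.float64(0.8124871046446597), np.float64(0.8124871046445372)]
pa [452.3 134.   79.6] [np.float64(0.12480752331770145), np.float64(0.12480752331782798)]
pb [585.8 171.6  81.6] [np.float64(0.01666774975449577), np.float64(0.016667749754450453)]
[238.1 235.  237.2 237.8]
centre [547.1  52.6] ey [-0.3  1. ] yaw 15.201714660213554
a [-70.2 103.7] [-20.4 124.9] ang 1.972648426549779 54.192031354599465
b [ 70.2 104.9] [ 17.6 116.2] ang -1.7822865893939621 53.825125705729036
(206, 107) 0.7 [93.4 11.1] 47.141909336638946
(206, 107) 0.8 [91.  10.3] 35.01379426379546
(206, 107) 0.9 [88.7  9.6] 21.646574352178277
(206, 107) 1.0 [86.8  9. ] 7.173810444528883
(206, 107) 1.1 [85.1  8.4] -8.259890386247207
(206, 107) 1.2 [83.7  8. ] -24.50031970315206
(206, 107) 1.3 [82.7  7.7] -41.38520850482341
(206, 107) 1.4 [81.9  7.4] -58.74584856375709
(291, 435) 0.7 [-89.5  15.8] 47.141909336638946
(291, 435) 0.8 [-89.4  15. ] 35.01379426379546
(291, 435) 0.9 [-89.3  14.2] 21.646574352178277
(291, 435) 1.0 [-89.3  13.5] 7.173810444528883
(291, 435) 1.1 [-89.2  12.9] -8.259890386247207
(291, 435) 1.2 [-89.2  12.4] -24.50031970315206
(291, 435) 1.3 [-89.1  12.1] -41.38520850482341
(291, 435) 1.4 [-89.1  11.8] -58.74584856375709
```

```bash
python3 -m inch '[[30,-25,-10,0,0,-5],[80,-68,-20,0,0,-12],[132,-112,-30,0,0,-20],[185,-157,-30,0,0,-29],[238,-202,-30,0,0,-38],[290,-246,-30,0,0,-47],[342,-290,-30,0,0,-56],[390,-331,-30,0,0,-65]]' 0; python3 - <<'E'
from plant import env
import numpy as np
s=env.get_state();p=s["tcp_pos"];a=s["orientation"][2];t=np.array([556.2,18.8]);d=t-p[:2]
print(p,s["orientation"],"tool dx,dy",d@[np.cos(a),np.sin(a)],d@[np.sin(a),-np.cos(a)],"dyaw",105.2-np.degrees(a))
E
```

```text
clock: 1.1
tcp_pos: [451.0, -169.1, 434.6]
orientation: [3.142, -0.0, 1.496]
ft_force: [1.6, 1.0, 0.3]
grip_width: 0.002
grasp_force: 0.0
[ 451.03365098 -169.10910498  434.58412652] [ 3.14158373e+00 -4.71823891e-06  1.49611933e+00] tool dx,dy 195.231606260091 90.85379804369354 dyaw 19.478676797798883
```

```bash
python3 -m inch '[[45,20,0,0,0,-7],[95,43,0,0,0,-14],[140,64,0,0,0,-19.8],[164,75.5,0,0,0,-19.8],[164,75.5,0,0,0,-19.8],[164,75.5,0,0,0,-19.8]]' 0; python3 - <<'E'
from plant import env
import numpy as np
s=env.get_state();p=s["tcp_pos"];print(p,np.degrees(s["orientation"]))
import cv2
f=env.grab_frame("scene")["frame"][120:360,200:520,::-1]; cv2.imwrite("pics/s1.png",cv2.resize(f,None,fx=2,fy=2))
E
```

```text
clock: 1.85
tcp_pos: [538.3, -13.9, 434.3]
orientation: [-3.14, -0.0, 1.837]
ft_force: [-0.8, -0.8, -0.2]
grip_width: -0.001
grasp_force: 0.0
[538.27341042 -13.90989829 434.32053926] [-1.79918677e+02 -5.76774225e-03  1.05241338e+02]
```

View pics/s1.png

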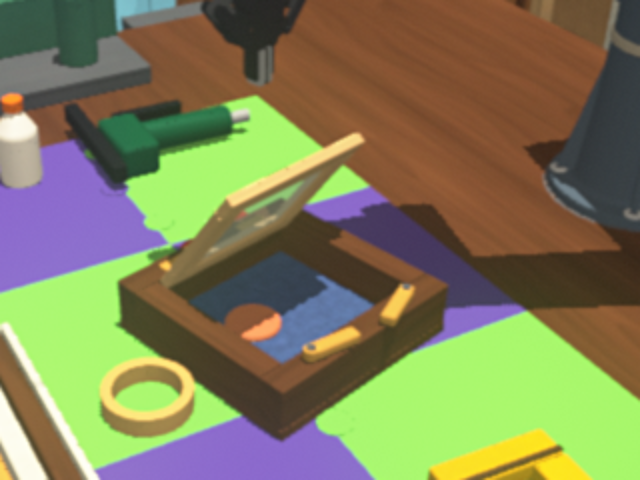

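The picture shows the shut fingertips at about (262,80), above and on the hinge side of the lid. The tool axes line up with the case axes (tool x is case +y, tool y is case +x). I'll approach the lid's outer face.

```bash
python3 -m inch '[[14,9,20,0,0,0],[28,18,40,0,0,0],[41.5,26,57,0,0,0],[41.5,26,57,0,0,0]]'; python3 -m inch '[[3,0,2,0,0,0],[6,0,4,0,0,0],[9,0,6,0,0,0],[12,0,8,0,0,0]]'; python3 - <<'E'
import numpy as np
# corner path: r 160->175 as th 0.93->0 ; relative to corner(-9.4,203.8); print (tool x, tool z)
for th in np.linspace(.93,0,22):
    r=160+15*(1-th/.93); print(round(th,2),round(-89+r*np.cos(th)+9.4,1),round(203.8-65-r*np.sin(th),1))
E
```

```text
clock: 2.4
tcp_pos: [552.4, 33.6, 376.3]
orientation: [-3.138, -0.001, 1.837]
ft_force: [-0.4, 0.2, 0.1]
grip_width: -0.0
grasp_force: 0.0
clock: 2.9
tcp_pos: [549.7, 45.0, 369.9]
orientation: [3.141, 0.0, 1.837]
ft_force: [-0.0, 1.3, 0.7]
grip_width: -0.001
grasp_force: 0.0
0.93 16.1 10.5
0.89 22.1 14.3
0.84 28.0 18.4
0.8 33.7 22.8
0.75 39.2 27.5
0.71 44.6 32.4
0.66 49.8 37.5
0.62 54.7 42.9
0.58 59.4 48.6
0.53 63.9 54.5
0.49 68.1 60.6
0.44 72.1 66.9
0.4 75.8 73.4
0.35 79.2 80.1
0.31 82.3 86.9
0.27 85.1 94.0
0.22 87.6 101.2
0.18 89.8 108.5
0.13 91.7 115.9
0.09 93.3 123.4
0.04 94.5 131.1
0.0 95.4 138.8
```

```bash
python3 -m inch '[[4,0,2.5,0,0,0],[10,0,6.3,0,0,0],[16,0,10.4,0,0,0],[21.7,0,14.8,0,0,0],[27.2,0,19.5,0,0,0],[32.6,0,24.4,0,0,0],[37.8,0,29.5,0,0,0],[42.7,0,34.9,0,0,0]]'
```

```text
clock: 3.9
tcp_pos: [538.4, 86.5, 334.5]
orientation: [3.142, -0.0, 1.837]
ft_force: [0.7, -3.3, 1.1]
grip_width: -0.0
grasp_force: 1.1
```

```bash
python3 -m inch '[[4.7,0,5.7,0,0,0],[9.2,0,11.6,0,0,0],[13.4,0,17.7,0,0,0],[17.4,0,24,0,0,0],[21.1,0,30.5,0,0,0],[24.5,0,37.2,0,0,0],[27.6,0,44,0,0,0],[30.4,0,51.1,0,0,0]]'; python3 -m inch '[[2,0,6,0,0,0],[4,0,12,0,0,0],[5.8,0,18,0,0,0],[7.2,0,24,0,0,0],[8.5,0,30,0,0,0],[8.5,0,30,0,0,0]]'; python3 - <<'E'
from plant import env
import cv2
f=env.grab_frame("scene")["frame"][120:360,200:520,::-1]; cv2.imwrite("pics/s2.png",cv2.resize(f,None,fx=2,fy=2))
E
```

```text
clock: 4.9
tcp_pos: [530.5, 115.7, 283.3]
orientation: [3.142, -0.0, 1.837]
ft_force: [0.7, -1.1, 1.7]
grip_width: 0.001
grasp_force: 1.0
clock: 5.65
tcp_pos: [527.9, 123.9, 253.0]
orientation: [-3.14, -0.001, 1.837]
ft_force: [-0.6, 0.2, 0.0]
grip_width: -0.001
grasp_force: 0.0
```

View pics/s2.png

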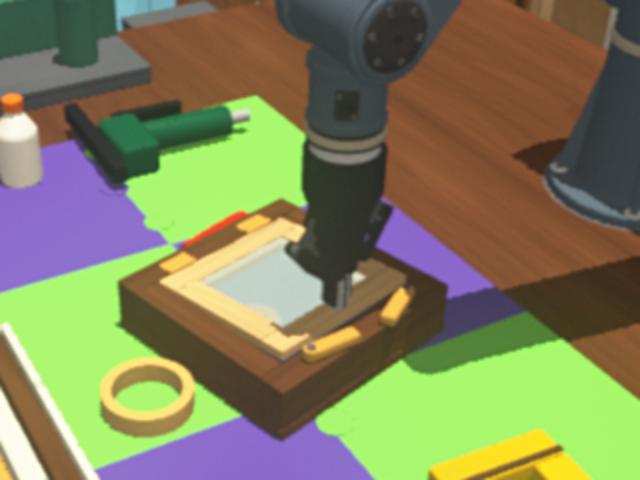

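The lid is nearly shut and the tip, at about (340,300), is over its free border. I'll press down gently, watching the force.

```bash
python3 -m inch '[[0.5,0,3,0,0,0],[0.8,0,6,0,0,0],[1,0,9,0,0,0],[1,0,11,0,0,0],[1,0,13,0,0,0],[1,0,13,0,0,0]]'; python3 -m inch '[[0,0,1,0,0,0],[0,0,2,0,0,0],[0,0,2,0,0,0]]'
```

```text
clock: 6.45
tcp_pos: [527.9, 124.6, 241.4]
orientation: [-3.142, 0.0, 1.837]
ft_force: [-2.4, -1.1, 7.5]
grip_width: -0.001
grasp_force: 3.7
clock: 6.82
tcp_pos: [527.9, 124.7, 241.3]
orientation: [3.141, 0.0, 1.837]
ft_force: [-5.5, -1.1, 20.1]
grip_width: -0.0
grasp_force: 10.4
```

Force rises to 20 N with no further motion, so the lid is flush (contact at TCP z of about 241.3). Next I'll lift off and move out beyond the rail for latch_a.

```bash
python3 -m inch '[[0,0,-15,0,0,0],[0,0,-50,0,0,0],[30,-11,-50,0,0,0],[60,-22,-50,0,0,0],[90,-33,-50,0,0,0],[90,-33,-30,0,0,0],[90,-33,-9.5,0,0,0],[90,-33,-9.5,0,0,0]]'; python3 - <<'E'
from plant import env
import cv2,numpy as np,pickle
s=env.get_state();d=s["tcp_pos"][:2]-[547,52.6];a=s["orientation"][2]-np.pi/2
print(s["tcp_pos"],"local",d@[np.cos(a),np.sin(a)],d@[-np.sin(a),np.cos(a)])
f=env.grab_frame("top");pickle.dump(f,open("top1.pkl","wb"));f=f["frame"][140:330,200:400,::-1]; cv2.imwrite("pics/t3.png",cv2.resize(f,None,fx=3,fy=3))
E
```

```text
clock: 7.82
tcp_pos: [472.1, 202.9, 247.1]
orientation: [-3.139, -0.0, 1.837]
ft_force: [-0.2, -0.6, 0.4]
grip_width: 0.001
grasp_force: 0.0
[472.0674442  202.92949682 247.1439204 ] local -32.76038865302999 164.7440513885422
```

View pics/t3.png

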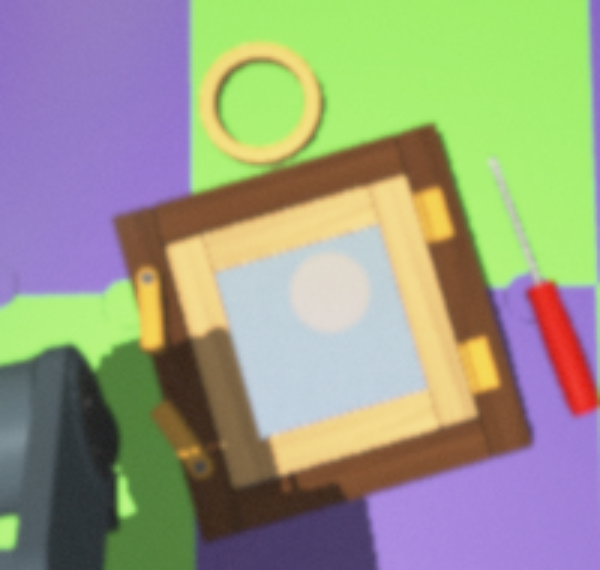

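The lid lies flush and the buttons are untouched (pivots at about (148,275) and (200,467)). I'll push latch_a round now.

```bash
python3 -m inch '[[-10,0,0,0,0,0],[-20,0,0,0,0,0],[-28,0,0,0,0,0],[-36,0,0,0,0,0],[-44,0,0,0,0,0],[-52,0,0,0,0,0],[-60,0,0,0,0,0],[-67,0,0,0,0,0]]'; python3 -m inch '[[-8,0,0,0,0,0],[-16,0,0,0,0,0],[-24,0,0,0,0,0],[-33,0,0,0,0,0],[-33,-4,0,0,0,0],[-33,-8,0,0,0,0],[-33,-12,0,0,0,0],[-33,-12,0,0,0,0]]'
```

```text
clock: 8.88
tcp_pos: [489.7, 137.7, 248.0]
orientation: [-3.14, -0.0, 1.837]
ft_force: [-0.0, 3.1, -0.1]
grip_width: 0.001
grasp_force: 1.0
clock: 9.88
tcp_pos: [488.1, 102.5, 248.7]
orientation: [3.139, 0.002, 1.838]
ft_force: [3.7, -4.3, 5.4]
grip_width: -0.003
grasp_force: 3.9
```

```bash
python3 -m inch '[[0,10,0,0,0,0],[0,20,-10,0,0,0],[0,20,-45,0,0,0],[40,38,-45,0,0,0],[80,60,-45,0,0,0],[100,78,-45,0,0,0],[100,78,-20,0,0,0],[100,78,1,0,0,0]]'; python3 - <<'E'
from plant import env
import cv2,pickle
f=env.grab_frame("top");pickle.dump(f,open("top2.pkl","wb"));f=f["frame"][140:330,200:400,::-1]; cv2.imwrite("pics/t4.png",cv2.resize(f,None,fx=3,fy=3))
E
```

```text
clock: 10.88
tcp_pos: [534.4, 220.7, 245.5]
orientation: [-3.136, -0.001, 1.838]
ft_force: [-0.4, -0.3, -0.7]
grip_width: 0.0
grasp_force: 0.0
```

View pics/t4.png

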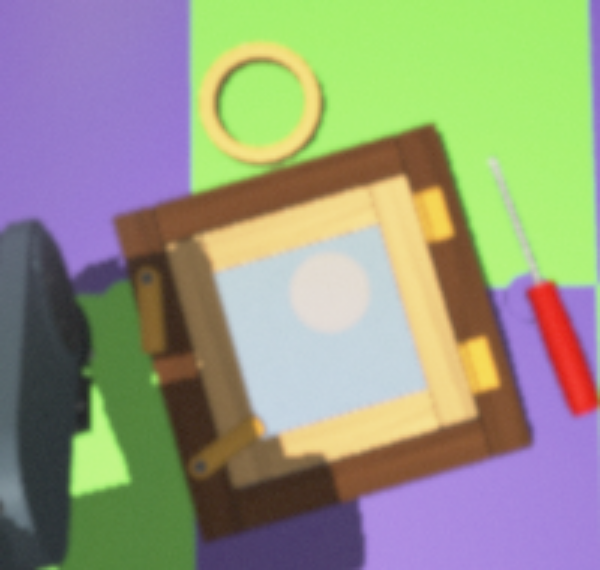

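Latch_a's bar runs from (200,467) to (260,427), about 17° short of square, so the effective fingertip is only about 5 mm half-wide along x. I'll push latch_b with that offset, then go back to finish latch_a.

```bash
python3 -m inch '[[-10,0,-2,0,0,0],[-20,0,-2,0,0,0],[-28,0,-2,0,0,0],[-36,0,-2,0,0,0],[-44,0,-2,0,0,0],[-52,0,-2,0,0,0],[-60,0,-2,0,0,0],[-67,0,-2,0,0,0]]'; python3 -m inch '[[-8,0,0,0,0,0],[-16,0,0,0,0,0],[-24,0,0,0,0,0],[-33,0,0,0,0,0],[-33,7,0,0,0,0],[-33,14,0,0,0,0],[-33,20,0,0,0,0],[-33,20,0,0,0,0]]'; python3 -m inch '[[0,-10,0,0,0,0],[0,-30,0,0,0,0],[0,-50,0,0,0,0],[0,-70,0,0,0,0],[0,-70,0,0,0,0]]'; python3 - <<'E'
from plant import env
import numpy as np
s=env.get_state();d=s["tcp_pos"][:2]-[547,52.6];a=s["orientation"][2]-np.pi/2
print("local",d@[np.cos(a),np.sin(a)],d@[-np.sin(a),np.cos(a)])
E
```

```text
clock: 11.92
tcp_pos: [554.2, 155.1, 249.2]
orientation: [3.141, 0.0, 1.837]
ft_force: [-1.3, 2.0, 0.4]
grip_width: -0.0
grasp_force: 0.9
clock: 12.92
tcp_pos: [582.6, 129.3, 249.3]
orientation: [3.14, 0.0, 1.837]
ft_force: [0.1, 0.5, -0.1]
grip_width: -0.0
grasp_force: 0.0
clock: 13.55
tcp_pos: [512.5, 110.5, 249.3]
orientation: [-3.14, -0.001, 1.837]
ft_force: [-0.5, -0.1, -0.0]
grip_width: -0.001
grasp_force: 0.0
local -18.074035839038043 64.97450185622378
```

```bash
python3 -m inch '[[0,-10,0,0,0,0],[0,-20,0,0,0,0],[0,-27,0,0,0,0],[0,-32,0,0,0,0],[0,-36,0,0,0,0],[0,-36,0,0,0,0]]'; python3 -m inch '[[0,10,0,0,0,0],[0,46,0,0,0,0],[0,46,-40,0,0,0],[0,46,-100,0,0,0],[50,46,-130,0,0,0],[100,46,-130,0,0,0],[150,46,-130,0,0,0],[150,46,-130,0,0,0]]'; python3 - <<'E'
from plant import env
import cv2,pickle
f=env.grab_frame("top");pickle.dump(f,open("top3.pkl","wb"));f=f["frame"][180:320,220:370,::-1]; cv2.imwrite("pics/t5.png",cv2.resize(f,None,fx=4,fy=4,interpolation=2))
E
```

```text
clock: 14.3
tcp_pos: [479.1, 101.0, 249.2]
orientation: [-3.14, -0.0, 1.837]
ft_force: [0.1, -0.5, 0.9]
grip_width: 0.003
grasp_force: 0.2
clock: 15.3
tcp_pos: [483.2, 260.9, 379.2]
orientation: [-3.141, -0.001, 1.842]
ft_force: [-0.2, 0.2, -0.1]
grip_width: -0.004
grasp_force: 0.0
```

View pics/t5.png

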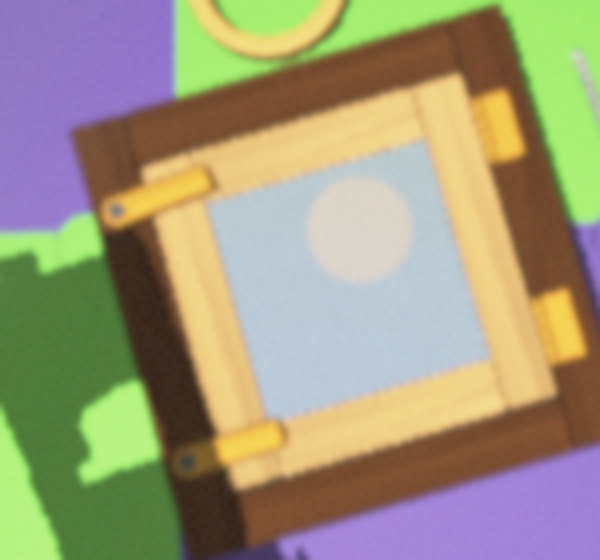

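Both bars now point straight over the lid: (115,210)→(212,179) and (186,461)→(285,432). That is within about 2° of the case edges. The lid is flush, nothing else has moved, and the arm is clear, so I'm handing in.

```bash
python3 -c "
from plant import env
print(env.close_job())"
```

```text
the job is handed in; nothing more can be done
None
```

I pushed the lid shut until it was flush, turned both turn-buttons to point straight over it (within about 2°), and handed the job in at about 15 s with the arm clear.

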